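# Clear the deburring machine's catch tray into the tote

### The arm

A 6-joint arm with a two-finger parallel gripper is mounted at the origin on the work surface. World frame = base frame: x ahead of the robot, y to its left, z up, the work surface at z = 0. Lengths are in mm, angles in degrees, forces in N, time in s.
With the tool pointing down it reaches from about 350 to 850 mm from the base axis. Payload 8.1 kg.
Tool frame: the origin (TCP) lies on the centre line of the jaws, within the pads' length; the fingertips stand 19 mm ahead of it and the grasp point (between the pads) is the TCP; z points along the fingers, y is the direction in which the jaws open and shut (so a half turn about z gives the same grasp; the last joint's range is limited). The gripper opens to 85 mm and grips with 20 to 120 N. Pads are 22 mm wide; open, the fingers measure 114 mm over their backs; the gripper's body (76 mm by 85 mm) begins 54 mm behind the grasp point. The pads swing forward as they close: fully open they stand 13 mm farther back than shut.
Start: joints at [66.727, 7.471, 85.268, -0, 87.261, -4.893], TCP at [189.174, 569.402, 250.292] pointing down, gripper open.
Joint ranges: [-169.43, 169.43], [-51.17, 129.36], [1.28, 143.12], [-76.62, 256.62], [0, 156.53], [-152.29, 152.29]. Speed limits (degrees/s): [136.94, 136.94, 159.86, 180, 180, 180].

### API

Orientations are given as [roll, pitch, yaw] about the fixed x, y, z axes, in that order (R = Rz(yaw) Ry(pitch) Rx(roll)).
In Python, from bench import r, viewer gives the robot as it stands.
- The arm moves only by the tool carry_out, never from a script. Its argument "commands" is a list that holds one entry, the list of rows, each a list of 7 numbers: the finger opening in mm, from 0 to 85.4, then the shift along the tool's x, y, z in mm, then the turn, a rotation vector about the tool's x, y, z in degrees. A call has 1 to 5 rows; each row is the pose to reach, as a shift and turn from the pose commanded when the call began, along the tool's axes at that moment; what a row does not reach only later rows make up. A row lasts 1/8 s, in which the tool goes at most 62.5 mm and 10.7 degrees, less where a joint would pass 70% of its speed; a pose out of reach is approached as far as the arm can. A call with a gripper value outside its range is refused whole. The fingers move at their own pace and stop on an object; "grip_force" is the grip in N (left out, the last holds). Time passes only in rows, so rows that repeat a pose let the fingers close. It gives the time, the measured TCP pose, the force and the opening at its end, in the units of the state.
- r.sense(): the state, without advancing time (a new reading comes with each control period).
- viewer.snapshot(name): name is "side" or "top"; returns the picture (480x640x3 uint8, red, green, blue); there is no depth.
- viewer.calibration(name): a dict with "camera_matrix" (3x3 intrinsics, pixels), "rvec" (rotation vector, rad) and "tvec" (3), from world to camera coordinates, as OpenCV has them. Camera axes: x right, y down, z forward; pixel columns grow to the right and rows downward; lengths in mm; the calibration is good to about 2 mm. A picture is of the moment at which its call begins. calibration takes no time and is no camera call.
- r.hand_in(): hands the job in, once; it reports no verdict.
The state is a dict: "time": time; "joint_pos": joint angles; "qd": joint speeds; "joint_efforts": joint torques, N m; "tool_pos": TCP position; "tcp_rot": TCP orientation; "ft_force": force on the tool from outside, world axes, zero at the start; "wrist_torque": the same for the moment, N m; "finger_gap": finger opening in mm.
Only numpy, scipy, OpenCV 4.12 (cv2) and the standard library are available. Lean on these libraries where they do the work, as an engineer would, in place of code of your own. Each camera call takes 0.05 s, during which the arm holds its last target. There are 200 camera calls.

### The job

Twist the red spring-return knob on the control box clockwise to its stop and hold it until the last casting has slid down into the machine's catch tray, then let the knob spring back. Collect both aluminium castings from the catch tray into the blue tote, setting each one down gently (not dropped) and flat on the tote's floor, none on top of another. Do not shift the tote or the casting already in it, leave the copper-coloured reject where it is, do not bump hard into the machine's yellow guard, and leave the other things where they are.

Things in the scene. Friction and masses are not known exactly. Their poses are not given: they have to be found in the camera images.
- machine: green bench deburring machine, fixed. Origin on the table, x into the machine, away from the robot, y left, z up. Behind its catch tray two green cheeks (30 to 165 mm either side of the middle, 130 mm high) stand from x = 60 mm; between them an open chute 60 mm wide comes down from x = 200 mm at 27 degrees and ends on the tray floor at x = 35 mm. Cabinet behind, to x = 300 mm, 193 mm high
- guard: yellow guard lip, fixed to the machine; same origin and axes as machine. It overhangs the back of the tray from x = 60 out to x = 23 mm, over the whole width; underside 100 mm, top edge 118 mm above the table. Castings at the back of the tray stand close to or under it: a gripper held upright has no room there, one tilted about 28 degrees (pointing down and into the machine) has
- tray_floor (a point): point on the steel catch tray's slippery floor, 6 mm above the table, at x = -20 mm, y = 0 of the machine, same axes. From this point the tray's inside reaches 80 mm either way in x and 160 mm either way in y; its front and side rims are 5 mm thick and rise 22 mm above the table
- knob (a joint): angle of the red release knob: 0 at rest, grows as it is turned clockwise seen from above, hard stop at 1.2 rad; a spring (about 0.25 N m at the stop) turns it back to 0 when let go. Turning it lowers an orange gate in the chute (fully down at the stop) that holds back casting_b
- knob_grip (a point): middle of the red knob's grip bar, on its turning axis, 92 mm above the table; the bar is 44 mm long (point's x), 14 mm wide (y), from 69 to 101 mm above the table; the point turns with the knob. The knob sits on a grey control box 100 x 90 mm, 55 mm high, fixed to the table on the machine's left or right
- tote: shallow blue open tote standing loose on the table, left or right of the machine; outside 300 mm (x) by 140 mm (y) by 35 mm high, walls and floor 5 mm thick, 1 kg; origin at the centre of its underside
- casting_a: finished aluminium casting, a plain solid disc 44 mm in diameter and 28 mm high, about 0.12 kg, with a dark bore mark and six dots on its top; origin at the centre of its underside, z up its axis. At the start near the back of the catch tray, left or right of its middle
- reject: copper-coloured reject of the same shape and size (44 mm by 28 mm) as a casting, near the back of the catch tray on the other side from casting_a; origin at the centre of its underside. To be left where it is
- casting_b: finished aluminium casting, a plain solid disc 44 mm in diameter and 28 mm high, about 0.12 kg, with a dark bore mark and six dots on its top; origin at the centre of its underside, z up its axis. At the start it leans on the orange gate in the chute; once released it slides into the middle of the catch tray and stops somewhere there
- first: finished aluminium casting, a plain solid disc 44 mm in diameter and 28 mm high, about 0.12 kg, with a dark bore mark and six dots on its top; origin at the centre of its underside, z up its axis. Already in the tote; leave it there
- screwdriver: screwdriver with a yellow handle, 200 mm long, lying in front of the tray; to be left alone
- hammer: hammer, 260 mm long, lying on the table's left; to be left alone
- wrench: wrench, 180 mm long, lying on the table's right; to be left alone
- glue: small bottle with a green cap, 32 mm in diameter, 90 mm high, standing on top of the machine's left cheek; to be left alone
- vblock: steel V-block 50 x 60 mm, 40 mm high, on the table in front of the tray, left; to be left alone
- greasecan: orange can 70 mm in diameter, 70 mm high, standing on top of the machine's right cheek; to be left alone
Mind the look-alikes: they are no part of the job. There is more than one size of the part that bears knob; the job needs the smaller. What is shaped like the casting_a but pink is not meant.

How it is judged:
By the outcome, as a careful person would: the job done as asked, in the order asked, and still so for the second after the job is handed in, with the robot touching nothing.
It also fails if it takes over 67 s, if anything falls off the work surface, if the arm or the gripper's body presses on something with over 40 N, if the wrist force passes 120 N, or if a joint passes its speed limit or range.

## Working session

There is one attempt and no reset: what is moved stays moved. The work goes in short steps, Python scripts to look and compute and a tool call to move; the robot and the scene stay as the last step left them, time stands still between calls to the robot, and variables do not carry over. Pictures are saved under pics/ and viewed, about 8 in all and at most 12, crops included, and the job is handed in when it is done.

Besides the shell and the picture viewer there is one more tool, called after "Call:" by a JSON object that holds its "op" and its "data", one argument or row to a line. carry_out: Moves the arm, as the interface text tells. Its arguments: {"type":"object","properties":{"commands":{"type":"array","items":{"type":"array","items":{"type":"array","items":{"type":"number"}}}},"grip_force":{"type":"number"}},"required":["commands"]}

```bash
mkdir -p pics
cat > h.py <<'E'
import numpy as np, cv2
from bench import r, viewer
def save(n,f,crop=None,scale=1):
    im=viewer.snapshot(n); cv2.imwrite('pics/raw_'+f,im[...,::-1])
    o=im
    if crop: o=im[crop[1]:crop[3],crop[0]:crop[2]]
    o=cv2.resize(o,None,fx=scale,fy=scale,interpolation=cv2.INTER_CUBIC); cv2.imwrite('pics/'+f,o[...,::-1]); return im
def ray(n,uv):
    c=viewer.calibration(n); K=np.array(c['camera_matrix'],float); R=cv2.Rodrigues(np.array(c['rvec'],float))[0]; t=np.array(c['tvec'],float).ravel()
    d=R.T@np.linalg.inv(K)@np.array([uv[0],uv[1],1.]); return -R.T@t,d
def plane(n,uv,z):
    o,d=ray(n,uv); return o+d*(z-o[2])/d[2]
def proj(n,P):
    c=viewer.calibration(n); return cv2.projectPoints(np.array(P,float).reshape(-1,3),np.array(c['rvec'],float),np.array(c['tvec'],float),np.array(c['camera_matrix'],float),None)[0].reshape(-1,2)
E
python3 -c "
from h import *
print(r.sense()); save('top','t1.png'); save('side','s1.png')
for n in('top','side'): print(n,ray(n,(320,240)))"
```

```text
{'time': 0.0, 'joint_pos': array([ 6.67260404e+01,  7.51689528e+00,  8.53265550e+01, -4.68229404e-04,
        8.72620056e+01, -4.89213939e+00]), 'qd': array([-0.09381715,  0.03711683,  0.04764965, -0.01232323, -0.00874316,
       -0.04717514]), 'joint_efforts': array([ 6.95152157e-04, -5.69392741e+01, -5.00551128e+01, -1.33767917e-04,
        1.46391938e-02, -1.87693496e-05]), 'tool_pos': array([188.98346445, 568.93536205, 249.25187856]), 'tcp_rot': array([-1.79894888e+02, -8.52734819e-03,  1.61618195e+02]), 'ft_force': array([-0.35332341,  0.95688586, -0.27328122]), 'wrist_torque': array([-0.06972502,  0.00445996, -0.04895069]), 'finger_gap': 85.55856127714361}
top (array([ 485.39876355,   13.18677362, 1686.72179272]), array([ 0.05722382,  0.01136466, -0.99855143]))
side (array([  306.21089568, -1159.64949859,   904.30684688]), array([ 0.17287072,  0.80423759, -0.56880029]))
```

View pics/t1.png

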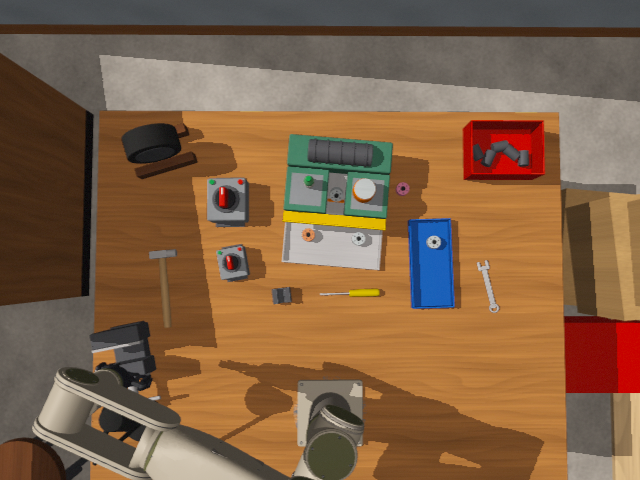

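View pics/s1.png

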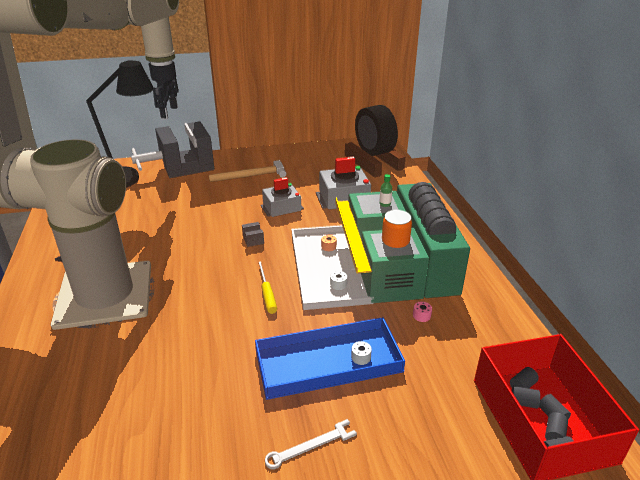

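The top view shows the machine at about (337,200), with casting_a at (359,239), the reject at (308,235) and casting_b at (337,196). The small knob is at (232,262), the tote at (431,263). The larger knob box and the pink part are look-alikes. Next I'll take an enlarged crop for measuring.

Run:
```python
from h import *
im=cv2.imread('pics/raw_t1.png')
c=im[130:310,205:465]; cv2.imwrite('pics/c1.png',cv2.resize(c,None,fx=3,fy=3,interpolation=cv2.INTER_CUBIC))
hsv=cv2.cvtColor(im,cv2.COLOR_BGR2HSV)
def comps(m,n,z,amin=20,view='top'):
    cs,_=cv2.findContours(m,cv2.RETR_EXTERNAL,cv2.CHAIN_APPROX_NONE)
    for k in cs:
        if cv2.contourArea(k)<amin: continue
        b=cv2.boxPoints(cv2.minAreaRect(k)); M=cv2.moments(k); ce=(M['m10']/M['m00'],M['m01']/M['m00'])
        print(n,np.round(ce,1),'->',np.round(plane(view,ce,z),1)[:2],'box',[list(np.round(plane(view,p,z)[:2],0)) for p in b])
reg=np.zeros(im.shape[:2],np.uint8); reg[130:315,200:460]=255
I=lambda a,b:cv2.inRange(hsv,a,b)&reg
comps(I((20,150,120),(32,255,255)),'yellow',118,100)
comps(I((105,120,60),(125,255,255)),'blue',35,200)
comps((I((0,180,120),(5,255,255))|I((176,180,120),(180,255,255))),'red',101,15)
s=cv2.imread('pics/raw_s1.png'); hsv=cv2.cvtColor(s,cv2.COLOR_BGR2HSV)
reg[:]=0; reg[140:400,230:420]=255
comps((I((0,180,120),(5,255,255))|I((176,180,120),(180,255,255))),'redside',101,15,'side')
```

```text
yellow [364.  292.4] -> [ 408.6 -108.5] box [[np.float64(420.0), np.float64(-61.0)], [np.float64(419.0), np.float64(-156.0)], [np.float64(397.0), np.float64(-156.0)], [np.float64(397.0), np.float64(-61.0)]]
yellow [334.1 220. ] -> [639.4 -13.9] box [[np.float64(636.0), np.float64(153.0)], [np.float64(673.0), np.float64(150.0)], [np.float64(644.0), np.float64(-180.0)], [np.float64(607.0), np.float64(-176.0)]]
blue [430.8 263. ] -> [ 502.6 -339.8] box [[np.float64(650.0), np.float64(-263.0)], [np.float64(657.0), np.float64(-407.0)], [np.float64(357.0), np.float64(-416.0)], [np.float64(351.0), np.float64(-273.0)]]
red [229.1 264.7] -> [496.9 322.7] box [[np.float64(522.0), np.float64(334.0)], [np.float64(524.0), np.float64(320.0)], [np.float64(487.0), np.float64(314.0)], [np.float64(485.0), np.float64(327.0)]]
red [221.4 198.3] -> [711.4 349.7] box [[np.float64(748.0), np.float64(358.0)], [np.float64(748.0), np.float64(342.0)], [np.float64(690.0), np.float64(341.0)], [np.float64(690.0), np.float64(357.0)]]
redside [280.5 183.6] -> [496.6 294.3] box [[np.float64(482.0), np.float64(334.0)], [np.float64(522.0), np.float64(326.0)], [np.float64(510.0), np.float64(258.0)], [np.float64(473.0), np.float64(266.0)]]
redside [344.7 164.9] -> [717.4 374.6] box [[np.float64(700.0), np.float64(437.0)], [np.float64(762.0), np.float64(424.0)], [np.float64(734.0), np.float64(321.0)], [np.float64(675.0), np.float64(334.0)]]
```

View pics/c1.png

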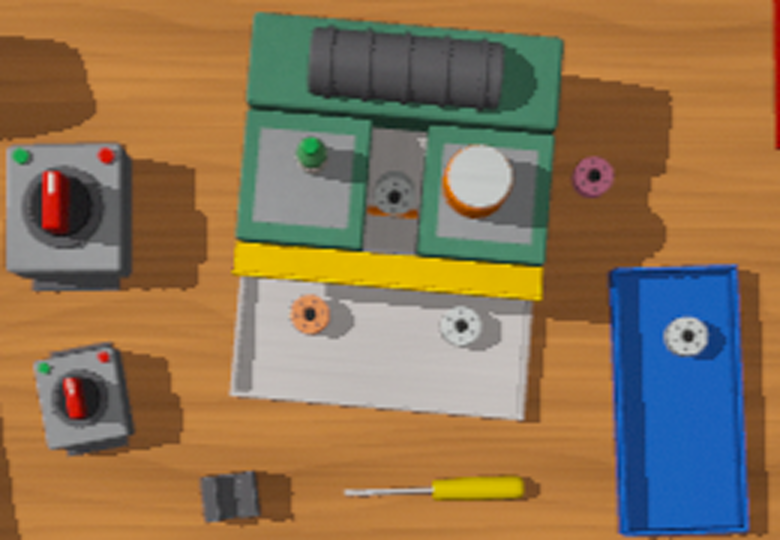

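The crop gives clean positions: casting_a's top is at full-image (358.7,238.7), the reject's at (308,234.7), and the small knob's bar is at about (230,263). Next I'll work out poses and a move helper.

```bash
cat >> h.py <<'E'
from scipy.spatial.transform import Rotation as Ro
MO=np.array([598.6,-9.6]); MYAW=-5.0
def mach(p):
    c,s=np.cos(np.radians(MYAW)),np.sin(np.radians(MYAW)); d=np.array(p[:2])-MO; return np.array([c*d[0]+s*d[1],-s*d[0]+c*d[1]])
def go(pos,yaw,tilt=0,cur=None,wp=None):
    """shift/turn (tool axes) from cur pose to target; tool x along yaw (down pose), tilt = lean about tool y (+ points toward yaw+180)"""
    s=r.sense(); p=s['tool_pos'] ; R=Ro.from_euler('xyz',s['tcp_rot'],degrees=True)
    if cur is not None: p=np.array(cur[:3]); R=Ro.from_euler('xyz',cur[3:],degrees=True)
    T=Ro.from_euler('z',yaw,degrees=True)*Ro.from_euler('x',180,degrees=True)*Ro.from_euler('y',tilt,degrees=True)
    print('shift',np.round(R.inv().apply(np.array(pos)-p),1),'turn',np.round((R.inv()*T).as_rotvec(degrees=True),2),'zdir',np.round(T.apply([0,0,1]),2),'target rpy',np.round(T.as_euler('xyz',degrees=True),2))
E
python3 - <<'E'
from h import *
f=lambda x,y:(x/3+205-.33,y/3+130-.33)
a=plane('top',f(461,326),34); print('a',a,mach(a))
a=plane('top',f(309.5,314),34); print('rej',a,mach(a))
a=plane('top',f(687,336),33); print('first',a)
b=np.mean([f(36,362),f(113,344),f(132,432),f(51,450)],0); print('box',plane('top',b,55),[np.round(plane('top',f(*q),55)[:2]) for q in [(36,362),(113,344),(132,432),(51,450)]])
for q in [(238,392),(524,419)]: p=plane('top',f(*q),22); print('tray corner',p,mach(p))
C=[]
for n,fn,box in(('top','t1',(222,250,245,280)),('side','s1',(265,170,300,200))):
    im=cv2.imread(f'pics/raw_{fn}.png').astype(int); m=((im[...,2]-np.maximum(im[...,1],im[...,0]))>90)
    w=np.zeros_like(m); w[box[1]:box[3],box[0]:box[2]]=1; ys,xs=np.nonzero(m&w); 
    k=cv2.minAreaRect(np.c_[xs,ys].astype(np.float32)); print(n,len(xs),xs.mean(),ys.mean(),k, xs.min(),xs.max(),ys.min(),ys.max()); C.append((n,(xs.mean(),ys.mean())))
    M=np.cov(np.c_[xs,ys].T); print(np.linalg.eigh(M))
(o1,d1),(o2,d2)=ray(*C[0]),ray(*C[1])
A=np.c_[d1,-d2]; t=np.linalg.lstsq(A,o2-o1,rcond=None)[0]; print('knob',o1+t[0]*d1,o2+t[1]*d2)
go([500,322,160],191)
E
```

```text
a [585.67968107 -96.87411842  34.        ] [ -5.26471261 -88.06809404]
rej [599.18102948  72.8632354   34.        ] [-6.60832604 82.20007795]
first [ 574.43616395 -350.82066677   33.        ]
box [506.20207896 321.17496136  55.        ] [array([545., 373.]), array([565., 289.]), array([468., 267.]), array([448., 356.])]
tray corner [512.11490781 153.52271348  22.        ] [-100.37307155  154.96430986]
tray corner [ 481.5151002  -168.24218043   22.        ] [-102.81277934 -168.24312044]
top 55 228.98181818181817 262.3818181818182 ((230.6045684814453, 257.8740234375), (9.941383361816406, 20.76299285888672), 21.250505447387695) 226 239 250 268
EighResult(eigenvalues=array([ 4.34416294, 15.72923774]), eigenvectors=array([[-0.99967706, -0.02541213],
       [-0.02541213,  0.99967706]]))
side 157 281.81528662420385 184.0063694267516 ((286.5, 184.50001525878906), (26.92145538330078, 14.309601783752441), 14.03624439239502) 274 299 177 194
EighResult(eigenvalues=array([11.11434243, 36.54358669]), eigenvectors=array([[ 0.39186395, -0.92002318],
       [-0.92002318, -0.39186395]]))
knob [504.64748729 327.10097236  81.17080687] [504.91041124 327.06352391  81.16663718]
shift [-373.  -136.1   89.5] turn [ -0.09  -0.03 -29.38] zdir [-0.  0. -1.] target rpy [-180.    0. -169.]
```

Run:
```python
from h import *
a=cv2.imread('pics/raw_t1.png')[242:286,212:252]; b=cv2.imread('pics/raw_s1.png')[166:220,258:308]
z=lambda i:cv2.resize(i,(i.shape[1]*8,i.shape[0]*8),interpolation=cv2.INTER_NEAREST)
a,b=z(a),z(b); o=np.zeros((max(a.shape[0],b.shape[0]),a.shape[1]+b.shape[1],3),np.uint8); o[:a.shape[0],:a.shape[1]]=a;o[:b.shape[0],a.shape[1]:]=b
cv2.imwrite('pics/k.png',o)
```

```text
(no output)
```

View pics/k.png

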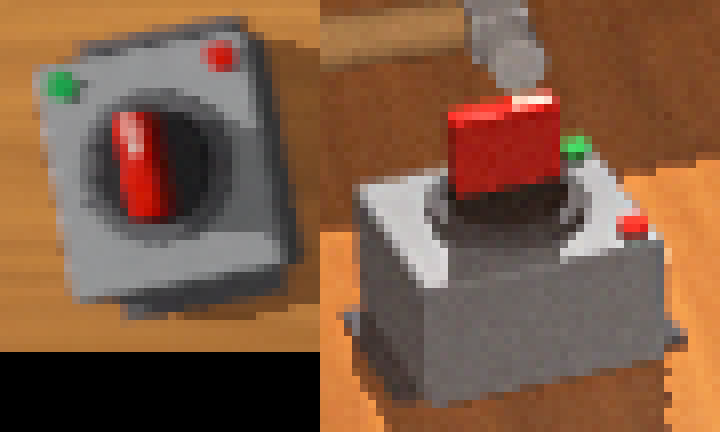

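The zoomed view shows the knob's top face centred at full-image (228.5,262.2). In the side view its near top edge runs from about (274,179.5) to (287.5,177.8).

Run:
```python
from h import *
T=lambda u,v:plane('top',(212+u/8-.5,242+v/8-.5),101)
S=lambda u,v:plane('side',(258+(u-320)/8-.5,166+v/8-.5),101)
print(T(136,166),T(112,112),T(128,222))
p,q=S(449,110),S(560,95); print(p,q,np.degrees(np.arctan2(*(q-p)[1::-1])),np.linalg.norm(q-p))
go([504,324,160],190.5)
```

```text
[504.83356554 324.7709788  101.        ] [526.49875447 334.59789524 101.        ] [482.40709935 327.74825862 101.        ]
[480.22389403 326.26414693 101.        ] [523.76447779 329.39987218 101.        ] 4.119241219077742 43.653352751878245
shift [-376.2 -133.    89.5] turn [ -0.09  -0.03 -28.88] zdir [-0.  0. -1.] target rpy [ 180.     0.  -169.5]
```

Run:
```python
from h import *
go([504,325,150],188,cur=[189.17,569.4,250.29,180,0,161.62])
```

```text
shift [-375.8 -132.7  100.3] turn [  0.     0.   -26.38] zdir [-0.  0. -1.] target rpy [ 180.    0. -172.]
```

Call:
{"op": "carry_out", "data": {
  "commands": [
    [[50, -53, -18, 14, 0, 0, -5], [50, -106, -37, 28, 0, 0, -10], [50, -159, -56, 42, 0, 0, -15], [50, -212, -75, 56, 0, 0, -20], [50, -265, -94, 70, 0, 0, -26.4]]
  ],
  "grip_force": 60
}}

```text
time: 0.72
tool_pos: [412.0, 395.2, 179.5]
tcp_rot: [-180.0, -0.0, -171.8]
ft_force: [0.5, 0.9, 0.3]
finger_gap: 50.3
```

Run:
```python
from h import *
c=np.array([189.17,569.4,250.29])+Ro.from_euler('xyz',[180,0,161.62],degrees=True).apply([-265,-94,70]); print(c)
s=r.sense();print(s['tool_pos'],s['tcp_rot'],s['time'])
go([504,325,150],188,cur=[*c,180,0,161.62-26.4*-1])
```

```text
[411.01145311 396.63608686 180.29      ]
[412.01008515 395.17764775 179.49960104] [-1.79988657e+02 -2.45994519e-02 -1.71782553e+02] 0.725
shift [-82.1 -83.9  30.3] turn [-0.   -0.    0.02] zdir [-0.  0. -1.] target rpy [ 180.    0. -172.]
```

Call:
{"op": "carry_out", "data": {
  "commands": [
    [[50, -41, -42, 15, 0, 0, 0], [50, -82, -84, 30, 0, 0, 0], [50, -82, -84, 45, 0, 0, 0], [50, -82, -84, 60, 0, 0, 0], [50, -82, -84, 60, 0, 0, 0]]
  ]
}}

```text
time: 1.35
tool_pos: [501.7, 325.2, 118.2]
tcp_rot: [-179.9, -0.2, -171.9]
ft_force: [-0.1, 0.0, 0.8]
finger_gap: 50.0
```

Run:
```python
from h import *
s=r.sense();print(s['tool_pos'],s['tcp_rot'],s['time'])
a=save('top','x.png')[242:302,202:262]; b=save('side','x.png')[120:210,240:330]
z=lambda i,k:cv2.resize(i,(i.shape[1]*k,i.shape[0]*k),interpolation=cv2.INTER_CUBIC)
o=np.zeros((450,810,3),np.uint8); o[:360,:360]=z(a,6);o[:450,360:]=z(b,5)
cv2.imwrite('pics/k2.png',o[...,::-1])
```

```text
[501.74066763 325.22350012 118.21259285] [-179.94252177   -0.20901786 -171.89605063] 1.35
```

View pics/k2.png

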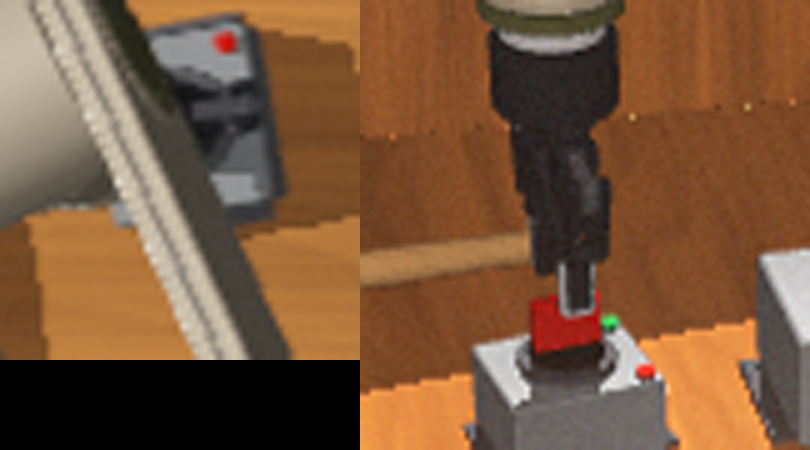

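The side crop shows the fingers straddling the red bar: near finger at (577,290), bar at (565,320). I'll descend and close.

Call:
{"op": "carry_out", "data": {
  "commands": [
    [[50, 0, 0, 14, 0, 0, 0], [50, 0, 0, 27, 0, 0, 0], [10, 0, 0, 27, 0, 0, 0], [10, 0, 0, 27, 0, 0, 0], [10, 0, 0, 27, 0, 0, 0]]
  ]
}}

```text
time: 2.08
tool_pos: [503.8, 325.4, 93.3]
tcp_rot: [180.0, 0.0, -172.0]
ft_force: [-0.8, 4.8, -4.1]
finger_gap: 13.2
```

Call:
{"op": "carry_out", "data": {
  "commands": [
    [[10, 0, 0, 0, 0, 0, 0], [10, 0, 0, 0, 0, 0, 0]]
  ]
}}

```text
time: 2.33
tool_pos: [503.8, 325.4, 93.3]
tcp_rot: [180.0, 0.0, -172.0]
ft_force: [-2.1, 4.4, -3.8]
finger_gap: 13.0
```

Call:
{"op": "carry_out", "data": {
  "commands": [
    [[8, 0, 0, 0, 0, 0, 9], [8, 0, 0, 0, 0, 0, 18], [8, 0, 0, 0, 0, 0, 27], [8, 0, 0, 0, 0, 0, 36], [8, 0, 0, 0, 0, 0, 45]]
  ]
}}

```text
time: 2.95
tool_pos: [503.5, 324.5, 93.3]
tcp_rot: [-179.9, -0.0, 142.7]
ft_force: [-4.0, -0.5, -0.3]
finger_gap: 13.1
```

Call:
{"op": "carry_out", "data": {
  "commands": [
    [[8, 0, 0, 0, 0, 0, 8], [8, 0, 0, 0, 0, 0, 16], [8, 0, 0, 0, 0, 0, 21], [8, 0, 0, 0, 0, 0, 23], [8, 0, 0, 0, 0, 0, 23]]
  ]
}}

```text
time: 3.58
tool_pos: [503.1, 324.2, 93.3]
tcp_rot: [-179.9, 0.0, 120.1]
ft_force: [-4.8, -1.0, 2.5]
finger_gap: 13.2
```

Run:
```python
from h import *
s=r.sense();print(s['tool_pos'],s['tcp_rot'],s['ft_force'],s['wrist_torque'],s['time'],s['joint_pos'])
```

```text
[503.14701007 324.24777403  93.30451986] [-1.79866650e+02  3.20427709e-02  1.20058648e+02] [-4.77611724 -1.02274892  2.48043017] [-0.15604808  1.01281728  0.86324531] 3.575 [ 2.79139228e+01  1.45873883e+01  9.41606687e+01 -3.90540137e-02
  7.13840041e+01 -2.13217860e+00]
```

Call:
{"op": "carry_out", "data": {
  "commands": [
    [[8, 0, 0, 0, 0, 0, 2], [8, 0, 0, 0, 0, 0, 3], [8, 0, 0, 0, 0, 0, 3], [8, 0, 0, 0, 0, 0, 3], [8, 0, 0, 0, 0, 0, 3]]
  ]
}}

```text
time: 4.2
tool_pos: [503.2, 324.3, 93.4]
tcp_rot: [-179.9, 0.1, 117.2]
ft_force: [-5.5, -2.2, 2.4]
finger_gap: 12.9
```

Run:
```python
from h import *
s=r.sense();print(s['tcp_rot'],s['ft_force'],s['wrist_torque'],s['time'])
save('top','t2.png',(260,130,460,290),4)
```

```text
[-1.79877616e+02  6.77370737e-02  1.17197076e+02] [-5.49744427 -2.2190453   2.44248639] [-0.23454441  0.9911933   2.16421853] 4.2
```

View pics/t2.png

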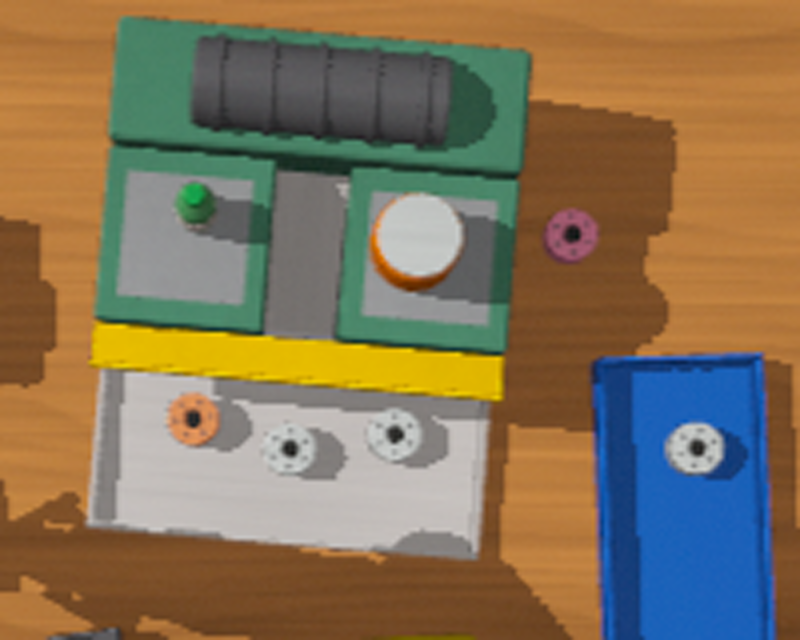

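The gate is down and casting_b has slid into the tray, at full-image (332.2,242.1). Rising wrist torque shows the knob is at its stop. I'll check that the casting is at rest and measure both castings before releasing.

Call:
{"op": "carry_out", "data": {
  "commands": [
    [[8, 0, 0, 0, 0, 0, 0], [8, 0, 0, 0, 0, 0, 0], [8, 0, 0, 0, 0, 0, 0]]
  ]
}}

```text
time: 4.62
tool_pos: [503.2, 324.3, 93.4]
tcp_rot: [-179.9, 0.1, 117.2]
ft_force: [-5.9, -1.4, 2.2]
finger_gap: 13.4
```

```bash
cat >> h.py <<'E'
def discs(f,z=34,box=(280,225,450,262)):
    im=cv2.imread(f); x0,y0,x1,y1=box; g=cv2.cvtColor(im,cv2.COLOR_BGR2GRAY)[y0:y1,x0:x1]
    g=cv2.resize(g,None,fx=8,fy=8,interpolation=cv2.INTER_CUBIC)
    _,m=cv2.threshold(g,75,255,cv2.THRESH_BINARY_INV)
    for k in cv2.findContours(m,cv2.RETR_LIST,cv2.CHAIN_APPROX_NONE)[0]:
        a=cv2.contourArea(k)
        if 150<a<1500:
            (u,v),_=cv2.minEnclosingCircle(k); uv=(x0+(u+.5)/8-.5,y0+(v+.5)/8-.5); p=plane('top',uv,z)
            print('bore',np.round(uv,1),a,np.round(p,1),'mach',np.round(mach(p),1))
E
python3 - <<'E'
from h import *
discs('pics/raw_t2.png')
save('top','t3.png'); discs('pics/raw_t3.png')
E
```

```text
bore [332.1 241.8] 505.0 [574.1  -8.6  34. ] mach [-24.4  -1.2]
bore [433.9 241.6] 504.0 [ 574.8 -351.4   34. ] mach [   6.1 -342.6]
bore [358.4 238.3] 523.5 [585.8 -97.   34. ] mach [ -5.1 -88.2]
bore [307.8 234.3] 622.0 [599.2  72.9  34. ] mach [-6.6 82.2]
bore [332.1 241.8] 505.0 [574.2  -8.7  34. ] mach [-24.4  -1.3]
bore [433.9 241.6] 500.0 [ 574.8 -351.4   34. ] mach [   6.1 -342.6]
bore [358.4 238.3] 519.5 [585.8 -97.1  34. ] mach [ -5.1 -88.2]
bore [307.8 234.3] 618.0 [599.2  72.9  34. ] mach [-6.6 82.3]
```

Casting_b is at rest. Releasing the knob.

Call:
{"op": "carry_out", "data": {
  "commands": [
    [[85, 0, 0, 0, 0, 0, 0], [85, 0, 0, 0, 0, 0, 0], [85, 0, 0, 0, 0, 0, 0], [85, 0, 0, 0, 0, 0, 0], [85, 0, 0, -20, 0, 0, 0]]
  ]
}}

```text
time: 5.3
tool_pos: [502.6, 324.2, 112.1]
tcp_rot: [-179.8, 0.0, 117.0]
ft_force: [0.0, 0.9, 0.1]
finger_gap: 85.3
```

Call:
{"op": "carry_out", "data": {
  "commands": [
    [[85, 0, 0, -40, 0, 0, -10], [85, 0, 0, -80, 0, 0, -20], [85, 0, 0, -120, 0, 0, -30], [85, 0, 0, -150, 0, 0, -40], [85, 0, 0, -150, 0, 0, -50]]
  ]
}}

```text
time: 5.92
tool_pos: [505.6, 325.9, 269.4]
tcp_rot: [179.7, 0.4, 167.4]
ft_force: [0.5, -0.6, -0.4]
finger_gap: 84.9
```

Run:
```python
from h import *
R=np.array([174.6]) 
cur=[504,325,263,180,0,167]
t=np.radians(28); mx=np.array([np.cos(np.radians(-5)),np.sin(np.radians(-5))])
for n,c in (('a',[585.8,-97.0]),('b',[574.1,-8.6])):
    z=np.array([*(mx*np.sin(t)),-np.cos(t)])
    for zz in (30,):
        g=np.array([*c,zz]); print(n,g, 'pre100',g-100*z); go(g-100*z,175,-28,cur=cur)
        cur2=[*(g-100*z),*(Ro.from_euler('z',175,degrees=True)*Ro.from_euler('x',180,degrees=True)*Ro.from_euler('y',-28,degrees=True)).as_euler('xyz',degrees=True)]
        go(g,175,-28,cur=cur2)
s=r.sense(); print(s['tool_pos'],s['tcp_rot'],s['joint_pos'])
save('top','t4.png')
```

```text
a [585.8 -97.   30. ] pre100 [539.03149182 -92.90828572 118.29475929]
shift [-128.1 -399.3  144.7] turn [ -1.95 -27.95  -7.84] zdir [ 0.47 -0.04 -0.88] target rpy [180.  28. 175.]
shift [  0.  -0. 100.] turn [0. 0. 0.] zdir [ 0.47 -0.04 -0.88] target rpy [180.  28. 175.]
b [574.1  -8.6  30. ] pre100 [527.33149182  -4.50828572 118.29475929]
shift [ -96.9 -315.8  144.7] turn [ -1.95 -27.95  -7.84] zdir [ 0.47 -0.04 -0.88] target rpy [180.  28. 175.]
shift [  0.  -0. 100.] turn [0. 0. 0.] zdir [ 0.47 -0.04 -0.88] target rpy [180.  28. 175.]
[505.61197038 325.85428423 269.39798288] [179.68956048   0.35995917 167.35108198] [ 2.79169580e+01  6.84453016e+00  8.39619767e+01  1.74302896e-03
  8.87181627e+01 -4.94351309e+01]
```

Call:
{"op": "carry_out", "data": {
  "commands": [
    [[85, -10, -60, 0, -0.4, -5.6, -1.6], [85, -28, -120, 10, -0.8, -11.2, -3.1], [85, -46, -180, 30, -1.2, -16.8, -4.7], [85, -65, -238, 50, -1.6, -22.4, -6.3], [85, -82, -295, 70, -1.95, -27.95, -7.84]]
  ]
}}

```text
time: 6.6
tool_pos: [517.4, 23.4, 196.1]
tcp_rot: [180.0, 28.3, 174.9]
ft_force: [0.4, 1.1, 0.5]
finger_gap: 84.5
```

Run:
```python
from h import *
E=Ro.from_euler('xyz',[180,0,167],degrees=True)
c=np.array([504,325,263])+E.apply([-82,-295,70]); ce=(E*Ro.from_rotvec([-1.95,-27.95,-7.84],degrees=True)).as_euler('xyz',degrees=True)
s=r.sense(); print(c,ce,s['tool_pos'],s['tcp_rot'],s['joint_pos'])
go([527.3,-4.5,118.3],175,-28,cur=[*c,*ce]); go([574.1,-8.6,45],175,-28,cur=[*c,*ce])
```

```text
[517.53778428  19.11484443 193.        ] [-179.99519588   27.99555238  175.00109765] [517.35549738  23.39693707 196.10176881] [179.99098972  28.29985652 174.94427081] [ -2.17509376 -30.57885322 128.29003795  -1.67581767  54.03044185
 -86.47870723]
shift [ 24.7 -22.7  71.5] turn [-0. -0.  0.] zdir [ 0.47 -0.04 -0.88] target rpy [180.  28. 175.]
shift [ 17.6 -22.7 158.3] turn [-0. -0.  0.] zdir [ 0.47 -0.04 -0.88] target rpy [180.  28. 175.]
```

Call:
{"op": "carry_out", "data": {
  "commands": [
    [[64, 12, -12, 36, 0, 0, 0], [64, 24.7, -22.7, 71.5, 0, 0, 0], [64, 24.7, -22.7, 105, 0, 0, 0], [64, 24.7, -22.7, 140, 0, 0, 0], [64, 24.7, -22.7, 140, 0, 0, 0]]
  ]
}}

```text
time: 7.22
tool_pos: [557.0, -1.5, 56.9]
tcp_rot: [179.9, 27.6, 174.8]
ft_force: [0.1, 0.8, -0.9]
finger_gap: 64.0
```

Call:
{"op": "carry_out", "data": {
  "commands": [
    [[64, 0, 0, 12, 0, 0, 0], [64, 0, 0, 24, 0, 0, 0], [64, 0, 0, 30, 0, 0, 0], [64, 0, 0, 30, 0, 0, 0]]
  ]
}}

```text
time: 7.72
tool_pos: [573.3, -2.8, 34.5]
tcp_rot: [180.0, 28.0, 175.0]
ft_force: [-0.7, -0.1, -0.5]
finger_gap: 64.0
```

Run:
```python
from h import *
print(proj('side',[574.1,-8.6,34]))
save('side','s2.png',(290,170,440,320),4)
```

```text
[[327.48820018 256.37720832]]
```

View pics/s2.png

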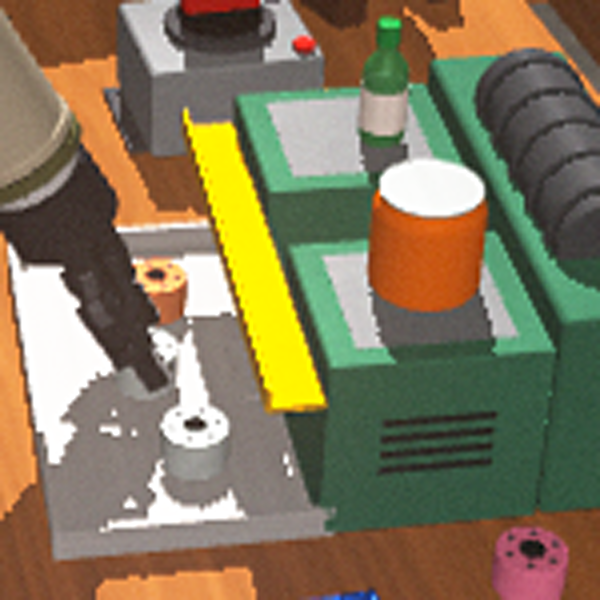

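The gripper straddles casting_b, whose predicted crop position (150,345) matches the picture. The measured TCP is about 6 mm off in y, so I'll correct that, finish the descent and close.

Call:
{"op": "carry_out", "data": {
  "commands": [
    [[64, 1, -5.7, 1, 0, 0, 0], [64, 1, -5.7, 4, 0, 0, 0], [64, 1, -5.7, 6, 0, 0, 0], [64, 1, -5.7, 6, 0, 0, 0]]
  ],
  "grip_force": 40
}}

```text
time: 8.28
tool_pos: [574.3, -8.7, 27.5]
tcp_rot: [-180.0, 28.0, 175.0]
ft_force: [0.4, -0.0, 0.1]
finger_gap: 64.1
```

Call:
{"op": "carry_out", "data": {
  "commands": [
    [[38, 0, 0, 0, 0, 0, 0], [38, 0, 0, 0, 0, 0, 0], [38, 0, 0, 0, 0, 0, 0], [38, 0, 0, 0, 0, 0, 0]]
  ]
}}

```text
time: 8.78
tool_pos: [574.6, -8.6, 28.0]
tcp_rot: [-180.0, 28.0, 175.0]
ft_force: [0.2, 0.1, 0.2]
finger_gap: 43.2
```

Gripped at 43 mm. Lifting out along the tool axis.

Call:
{"op": "carry_out", "data": {
  "commands": [
    [[38, 0, 0, -8, 0, 0, 0], [38, 0, 0, -30, 0, 0, 0], [38, 0, 0, -65, 0, 0, 0], [38, 0, 0, -100, 0, 0, 0], [38, 0, 0, -110, 0, 0, 0]]
  ]
}}

```text
time: 9.4
tool_pos: [523.3, -4.2, 127.3]
tcp_rot: [-180.0, 28.2, 175.0]
ft_force: [0.3, 0.1, -1.8]
finger_gap: 42.7
```

Call:
{"op": "carry_out", "data": {
  "commands": [
    [[38, 0, 0, 0, 0, 0, 0], [38, 0, 0, 0, 0, 0, 0]]
  ]
}}

```text
time: 9.65
tool_pos: [522.4, -4.2, 123.4]
tcp_rot: [-180.0, 27.9, 175.0]
ft_force: [0.0, -0.2, -1.8]
finger_gap: 42.7
```

Run:
```python
from h import *
s=r.sense(); print(s['tool_pos'],s['tcp_rot'],s['ft_force'],s['finger_gap'])
go([487,-341,125],175,-28); go([487,-341,60],175,-28)
```

```text
[522.37927952  -4.15186693 123.3691646 ] [-179.9977275    27.87546696  175.01294836] [ 0.02326693 -0.18336611 -1.78891303] 42.7081094208616
shift [   4.5 -338.6   -4.2] turn [ 0.   -0.12  0.01] zdir [ 0.47 -0.04 -0.88] target rpy [180.  28. 175.]
shift [  34.9 -338.6   53.2] turn [ 0.   -0.12  0.01] zdir [ 0.47 -0.04 -0.88] target rpy [180.  28. 175.]
```

Call:
{"op": "carry_out", "data": {
  "commands": [
    [[38, 0, -45, -3, 0, 0, 0], [38, 1, -100, -4, 0, 0, 0], [38, 2, -155, -4, 0, 0, 0], [38, 3, -210, -4, 0, 0, 0], [38, 4.5, -260, -4, 0, 0, 0]]
  ]
}}

```text
time: 10.28
tool_pos: [493.7, -264.6, 124.7]
tcp_rot: [179.9, 27.9, 174.9]
ft_force: [0.7, 1.2, -1.5]
finger_gap: 42.8
```

Call:
{"op": "carry_out", "data": {
  "commands": [
    [[38, 0, -45, 0, 0, 0, 0], [38, 0, -70, 0, 0, 0, 0], [38, 0, -78.6, 0, 0, 0, 0], [38, 0, -78.6, 0, 0, 0, 0], [38, 0, -78.6, 0, 0, 0, 0]]
  ]
}}

```text
time: 10.9
tool_pos: [487.8, -339.7, 125.6]
tcp_rot: [179.9, 27.9, 175.0]
ft_force: [0.7, -0.1, -1.7]
finger_gap: 42.5
```

Run:
```python
from h import *
s=r.sense(); print(s['tool_pos'],s['tcp_rot'],s['ft_force'],s['finger_gap'],s['time'])
go([487,-341,40],175,-28)
a=save('top','t5.png')[200:320,390:480]; b=save('side','s3.png')[260:410,250:410]
z=lambda i,k:cv2.resize(i,(i.shape[1]*k,i.shape[0]*k),interpolation=cv2.INTER_CUBIC)
o=np.zeros((480,800,3),np.uint8); o[:360,:270]=z(a,3);o[:450,300:780]=z(b,3); cv2.imwrite('pics/k3.png',o[...,::-1])
```

```text
[ 487.76612974 -339.66445091  125.58969193] [179.93111509  27.94193159 175.04270932] [ 0.70325339 -0.11021011 -1.7180012 ] 42.47129492288617 10.9
shift [40.7 -1.5 75.3] turn [ 0.09 -0.06  0.04] zdir [ 0.47 -0.04 -0.88] target rpy [180.  28. 175.]
```

View pics/k3.png

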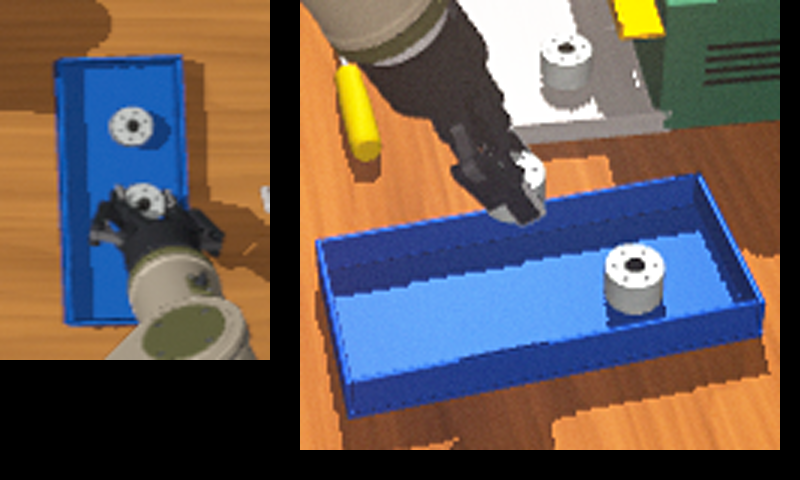

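Casting_b is held level above the free part of the tote, at crop (145,203), with "first" at (132,127). Lowering it straight down.

Call:
{"op": "carry_out", "data": {
  "commands": [
    [[38, 10, 0, 19, 0, 0, 0], [38, 22, -1, 42, 0, 0, 0], [38, 34, -1.5, 64, 0, 0, 0], [38, 40.5, -1.5, 75, 0, 0, 0], [38, 40.5, -1.5, 75, 0, 0, 0]]
  ]
}}

```text
time: 11.62
tool_pos: [492.8, -336.7, 45.0]
tcp_rot: [-179.8, 27.1, 174.5]
ft_force: [-0.1, 0.5, -0.1]
finger_gap: 42.6
```

Call:
{"op": "carry_out", "data": {
  "commands": [
    [[38, 1, 0, 1.8, 0, 0, 0], [38, 2, 0, 3.6, 0, 0, 0], [38, 3, 0, 5.5, 0, 0, 0], [38, 4, 0, 7.5, 0, 0, 0], [38, 4, 0, 7.5, 0, 0, 0]]
  ]
}}

```text
time: 12.25
tool_pos: [493.8, -336.8, 37.8]
tcp_rot: [-179.7, 27.0, 174.4]
ft_force: [0.2, 0.7, -0.7]
finger_gap: 42.8
```

Run:
```python
from h import *
s=r.sense(); print(s['joint_pos'],s['qd'],s['tool_pos'],s['tcp_rot'])
go([494,-338,30],175,-28); go([520,-338,30],175,-28)
```

```text
[ -49.72372446    3.36226986  117.99526296   27.86417926   41.81755372
 -152.23599902] [-0.07331604 -0.0487739  -0.08355742 -0.07462289  0.04384641 -0.04834442] [ 493.7514338  -336.81101748   37.81568352] [-179.68403122   26.97643054  174.36083016]
shift [ 3.2 -1.1  7.1] turn [-0.61 -1.03 -0.56] zdir [ 0.47 -0.04 -0.88] target rpy [180.  28. 175.]
shift [-19.8   1.5  18.9] turn [-0.61 -1.03 -0.56] zdir [ 0.47 -0.04 -0.88] target rpy [180.  28. 175.]
```

Joint 6 is at its limit. I'll yaw the tool about the vertical, which keeps the casting level, to free it.

Run:
```python
from h import *
for y in (170,165,160,155,150): go([487,-340.5,40],y,-28)
```

```text
shift [ 4.7 -4.4 -4.8] turn [ 1.7  -1.01  3.87] zdir [ 0.46 -0.08 -0.88] target rpy [180.  28. 170.]
shift [ 4.7 -4.4 -4.8] turn [ 4.01 -1.    8.31] zdir [ 0.45 -0.12 -0.88] target rpy [180.  28. 165.]
shift [ 4.7 -4.4 -4.8] turn [ 6.31 -0.98 12.74] zdir [ 0.44 -0.16 -0.88] target rpy [180.  28. 160.]
shift [ 4.7 -4.4 -4.8] turn [ 8.62 -0.97 17.18] zdir [ 0.43 -0.2  -0.88] target rpy [180.  28. 155.]
shift [ 4.7 -4.4 -4.8] turn [10.93 -0.95 21.61] zdir [ 0.41 -0.23 -0.88] target rpy [180.  28. 150.]
```

Call:
{"op": "carry_out", "data": {
  "commands": [
    [[38, 2, -2, -5, 1.7, -1, 3.9], [38, 4.7, -4.4, -4.8, 4, -1, 8.3], [38, 4.7, -4.4, -4.8, 6.3, -1, 12.7], [38, 4.7, -4.4, -4.8, 8.6, -1, 17.2], [38, 4.7, -4.4, -4.8, 10.9, -1, 21.6]]
  ]
}}

```text
time: 12.88
tool_pos: [487.0, -340.6, 40.2]
tcp_rot: [179.9, 28.1, 149.8]
ft_force: [-0.3, -0.2, -2.7]
finger_gap: 42.7
```

Call:
{"op": "carry_out", "data": {
  "commands": [
    [[38, 0, 0, 0, 0, 0, 0]]
  ]
}}

```text
time: 13.0
tool_pos: [487.3, -340.0, 40.2]
tcp_rot: [180.0, 28.1, 150.1]
ft_force: [-0.3, 0.5, -1.0]
finger_gap: 42.7
```

Run:
```python
from h import *
s=r.sense(); print(s['joint_pos'],s['tool_pos'],s['tcp_rot'],s['ft_force'],s['time'])
for z in(31,27):go([487,-340.5,z],150,-28)
```

```text
[ -43.60224834   -1.58572437  123.09129062   12.28966676   31.71752979
 -112.66386907] [ 487.34810724 -339.99021108   40.17556197] [179.98230998  28.05508725 150.12465356] [-0.31423742  0.49970371 -1.04834956] 13.0
shift [ 4.4 -0.6  8.1] turn [0.08 0.06 0.11] zdir [ 0.41 -0.23 -0.88] target rpy [180.  28. 150.]
shift [ 6.2 -0.6 11.6] turn [0.08 0.06 0.11] zdir [ 0.41 -0.23 -0.88] target rpy [180.  28. 150.]
```

Call:
{"op": "carry_out", "data": {
  "commands": [
    [[38, 2, 0, 4, 0, 0, 0], [38, 4, 0, 8, 0, 0, 0], [38, 5, 0, 9.5, 0, 0, 0], [38, 5.6, 0, 10.5, 0, 0, 0], [38, 5.6, 0, 10.5, 0, 0, 0]]
  ]
}}

```text
time: 13.62
tool_pos: [487.0, -340.7, 28.2]
tcp_rot: [180.0, 28.1, 150.0]
ft_force: [-0.1, 0.3, -1.7]
finger_gap: 43.2
```

Call:
{"op": "carry_out", "data": {
  "commands": [
    [[38, 0.4, 0, 0.7, 0, 0, 0], [38, 0.6, 0, 1.2, 0, 0, 0], [38, 0.6, 0, 1.2, 0, 0, 0]]
  ]
}}

```text
time: 14.0
tool_pos: [487.2, -340.7, 27.0]
tcp_rot: [180.0, 28.1, 150.0]
ft_force: [1.2, -0.0, -2.0]
finger_gap: 42.7
```

Call:
{"op": "carry_out", "data": {
  "commands": [
    [[38, 0.4, 0, 0.7, 0, 0, 0], [38, 0.5, 0, 0.9, 0, 0, 0], [38, 0.5, 0, 0.9, 0, 0, 0]]
  ]
}}

```text
time: 14.38
tool_pos: [487.7, -341.1, 26.9]
tcp_rot: [180.0, 28.2, 150.0]
ft_force: [-4.1, 2.5, 6.1]
finger_gap: 43.0
```

Contact with the tote floor at about 6 N. Releasing slowly and backing out.

Call:
{"op": "carry_out", "data": {
  "commands": [
    [[50, 0, 0, 0, 0, 0, 0], [58, 0, 0, 0, 0, 0, 0], [62, 0, 0, 0, 0, 0, 0], [62, 0, 0, -10, 0, 0, 0], [62, 0, 0, -35, 0, 0, 0]]
  ]
}}

```text
time: 15.0
tool_pos: [472.0, -331.7, 56.3]
tcp_rot: [179.9, 27.9, 150.0]
ft_force: [-0.3, -0.6, -0.1]
finger_gap: 61.7
```

Call:
{"op": "carry_out", "data": {
  "commands": [
    [[62, 0, 0, -40, 0, 0, 0], [62, 0, 0, -80, 0, 0, 0], [62, 0, 0, -90, 0, 0, 0], [62, 0, 0, -90, 0, 0, 0]]
  ]
}}

```text
time: 15.5
tool_pos: [436.4, -311.7, 137.3]
tcp_rot: [-180.0, 28.2, 150.0]
ft_force: [0.7, -0.5, 0.2]
finger_gap: 62.2
```

Run:
```python
from h import *
s=r.sense(); print(s['tool_pos'],s['tcp_rot'],s['joint_pos'])
for y in(150,165,175):go([539,-92.9,118.3],y,-28)
save('top','t6.png'); discs('pics/raw_t6.png',33,(280,225,455,300))
```

```text
[ 436.36418237 -311.74694014  137.25835587] [-179.9844564    28.19544865  150.01718549] [ -45.82289825  -22.71284503  129.24784704   10.19717175   46.63497242
 -111.08005521]
shift [ 27.  240.9   7. ] turn [-0.01  0.2   0.02] zdir [ 0.41 -0.23 -0.88] target rpy [180.  28. 150.]
shift [ 27.  240.9   7. ] turn [ -7.07   0.19 -13.22] zdir [ 0.45 -0.12 -0.88] target rpy [180.  28. 165.]
shift [ 27.  240.9   7. ] turn [-11.78   0.19 -22.04] zdir [ 0.47 -0.04 -0.88] target rpy [180.  28. 175.]
bore [298.9 290. ] 218.5 [412.8 102.5  33. ] mach [-194.8   95.5]
bore [409.  289.8] 644.0 [ 413.  -266.1   33. ] mach [-162.6 -271.7]
bore [431.2 267.6] 541.5 [ 487.1 -341.6   33. ] mach [ -82.1 -340.5]
bore [433.9 241.6] 500.0 [ 574.8 -351.6   33. ] mach [   6.1 -342.8]
bore [358.4 238.3] 522.5 [585.9 -97.1  33. ] mach [ -5.  -88.3]
bore [307.8 234.3] 619.0 [599.2  72.9  33. ] mach [-6.6 82.3]
```

Casting_b rests at (487,-342) in the tote and "first" hasn't moved. Going for casting_a.

Call:
{"op": "carry_out", "data": {
  "commands": [
    [[64, 6, 50, 0, -1.4, 0, -2.6], [64, 12, 102, 0, -2.8, 0, -5.2], [64, 18, 155, 2, -4.2, 0, -7.8], [64, 23, 205, 5, -5.6, 0, -10.5], [64, 27, 241, 7, -7.07, 0.2, -13.2]]
  ]
}}

```text
time: 16.18
tool_pos: [538.5, -89.7, 114.9]
tcp_rot: [179.9, 27.7, 165.2]
ft_force: [-0.7, -0.6, 0.5]
finger_gap: 64.0
```

Call:
{"op": "carry_out", "data": {
  "commands": [
    [[64, 0, 0, 0, 0, 0, 0], [64, 0, 0, 0, 0, 0, 0]]
  ]
}}

```text
time: 16.42
tool_pos: [538.0, -92.1, 115.8]
tcp_rot: [179.9, 27.7, 165.0]
ft_force: [0.4, -0.1, -0.8]
finger_gap: 64.1
```

Run:
```python
from h import *
s=r.sense(); print(s['tool_pos'],s['tcp_rot'],s['joint_pos'])
z=Ro.from_euler('xyz',[180,28,165],degrees=True).apply([0,0,1]); g=np.array([585.8,-97.0,28])
for d in (50,20,0): go(g-d*z,165,-28)
```

```text
[538.02842396 -92.13616677 115.76309114] [179.92265968  27.72042876 164.97673002] [-15.20158958 -18.45608946 128.36223091   0.23782597  42.37400289
 -90.3335511 ]
shift [-0.9  7.6 49.7] turn [ 0.07 -0.28 -0.02] zdir [ 0.45 -0.12 -0.88] target rpy [180.  28. 165.]
shift [-1.   7.6 79.7] turn [ 0.07 -0.28 -0.02] zdir [ 0.45 -0.12 -0.88] target rpy [180.  28. 165.]
shift [-1.1  7.6 99.7] turn [ 0.07 -0.28 -0.02] zdir [ 0.45 -0.12 -0.88] target rpy [180.  28. 165.]
```

Call:
{"op": "carry_out", "data": {
  "commands": [
    [[64, -1, 7.6, 20, 0, 0, 0], [64, -1, 7.6, 45, 0, 0, 0], [64, -1, 7.6, 68, 0, 0, 0], [64, -1, 7.6, 85, 0, 0, 0], [64, -1, 7.6, 85, 0, 0, 0]]
  ]
}}

```text
time: 17.05
tool_pos: [578.5, -96.3, 40.7]
tcp_rot: [179.9, 27.7, 164.9]
ft_force: [1.0, -0.2, 0.1]
finger_gap: 63.9
```

Call:
{"op": "carry_out", "data": {
  "commands": [
    [[64, 0, 0, 8, 0, 0, 0], [64, 0, 0, 14.7, 0, 0, 0], [64, 0, 0, 14.7, 0, 0, 0], [64, 0, 0, 14.7, 0, 0, 0]]
  ]
}}

```text
time: 17.55
tool_pos: [586.7, -97.1, 30.0]
tcp_rot: [179.9, 27.9, 165.0]
ft_force: [0.2, 0.9, -0.1]
finger_gap: 64.1
```

Run:
```python
from h import *
s=r.sense(); print(s['tool_pos'],s['tcp_rot'])
go([585.8,-97.0,28],165,-28)
save('side','s4.png',(290,200,410,320),4)
```

```text
[586.73048185 -97.12743666  30.04918547] [179.91342977  27.892898   164.96447552]
shift [ 1.8 -0.1  1.4] turn [ 0.07 -0.11 -0.03] zdir [ 0.45 -0.12 -0.88] target rpy [180.  28. 165.]
```

View pics/s4.png

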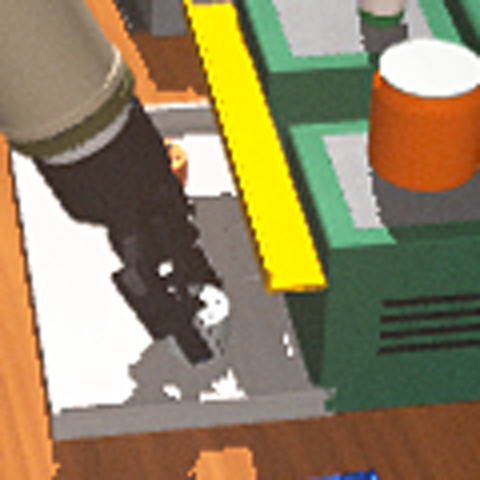

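The gripper straddles casting_a (crop (210,305)) and is clear of the yellow guard. Closing and lifting.

Call:
{"op": "carry_out", "data": {
  "commands": [
    [[64, 1.5, 0, 1.4, 0, 0, 0], [38, 1.5, 0, 1.4, 0, 0, 0], [38, 1.5, 0, 1.4, 0, 0, 0], [38, 1.5, 0, 1.4, 0, 0, 0], [38, 1.5, 0, 1.4, 0, 0, 0]]
  ]
}}

```text
time: 18.23
tool_pos: [586.1, -97.0, 28.0]
tcp_rot: [179.9, 27.9, 165.0]
ft_force: [-0.9, -0.2, 1.1]
finger_gap: 43.0
```

Call:
{"op": "carry_out", "data": {
  "commands": [
    [[38, 0, 0, -8, 0, 0, 0], [38, 0, 0, -30, 0, 0, 0], [38, 0, 0, -65, 0, 0, 0], [38, 0, 0, -100, 0, 0, 0], [38, 0, 0, -110, 0, 0, 0]]
  ]
}}

```text
time: 18.85
tool_pos: [536.7, -83.8, 127.5]
tcp_rot: [179.9, 28.1, 165.0]
ft_force: [1.5, 0.3, -1.5]
finger_gap: 42.8
```

Call:
{"op": "carry_out", "data": {
  "commands": [
    [[38, 0, 0, 0, 0, 0, 0], [38, 0, 0, 0, 0, 0, 0]]
  ]
}}

```text
time: 19.1
tool_pos: [535.7, -83.7, 123.6]
tcp_rot: [179.9, 27.8, 165.0]
ft_force: [0.4, 0.5, -2.1]
finger_gap: 42.9
```

Run:
```python
from h import *
s=r.sense(); print(s['tool_pos'],s['tcp_rot'],s['ft_force'],s['finger_gap'],s['joint_pos'])
for y in (165,145):go([410,-343,125],y,-28)
```

```text
[535.69951454 -83.69099703 123.56933397] [179.91442315  27.76189795 164.9533219 ] [ 0.40828672  0.52570806 -2.10233175] 42.885386348771505 [-14.05770549 -19.8919052  128.5735555   -0.54429361  43.55995378
 -88.73042778]
shift [  47.2 -283.   -26.9] turn [ 0.06 -0.24 -0.04] zdir [ 0.45 -0.12 -0.88] target rpy [180.  28. 165.]
shift [  47.2 -283.   -26.9] turn [ 9.42 -0.25 17.64] zdir [ 0.38 -0.27 -0.88] target rpy [180.  28. 145.]
```

Call:
{"op": "carry_out", "data": {
  "commands": [
    [[38, 7, -45, -6, 1.9, 0, 3.5], [38, 16, -98, -11, 3.8, 0, 7], [38, 25, -150, -16, 5.6, -0.2, 10.5], [38, 34, -205, -21, 7.5, -0.2, 14], [38, 42, -250, -26, 9.4, -0.25, 17.6]]
  ]
}}

```text
time: 19.73
tool_pos: [422.4, -314.0, 126.5]
tcp_rot: [179.9, 28.0, 144.8]
ft_force: [1.0, -0.5, -0.9]
finger_gap: 42.6
```

Call:
{"op": "carry_out", "data": {
  "commands": [
    [[38, 0, 0, 0, 0, 0, 0], [38, 0, 0, 0, 0, 0, 0], [38, 0, 0, 0, 0, 0, 0]]
  ]
}}

```text
time: 20.1
tool_pos: [424.2, -311.4, 127.3]
tcp_rot: [179.9, 28.0, 145.1]
ft_force: [-0.6, 0.0, -1.3]
finger_gap: 42.8
```

Run:
```python
from h import *
s=r.sense(); print(s['tool_pos'],s['tcp_rot'],s['ft_force'],s['joint_pos'])
for z in (125,40):go([410,-343,z],145,-28)
```

```text
[ 424.23379442 -311.41472753  127.25941716] [179.92893954  28.03172542 145.10481546] [-0.64029843  0.03813167 -1.2655832 ] [ -45.05722096  -23.99155607  131.22851874    6.79582564   45.3185813
 -103.78148848]
shift [ -4.6 -34.1   5. ] turn [0.12 0.03 0.09] zdir [ 0.38 -0.27 -0.88] target rpy [180.  28. 145.]
shift [ 35.4 -34.1  80. ] turn [0.12 0.03 0.09] zdir [ 0.38 -0.27 -0.88] target rpy [180.  28. 145.]
```

Call:
{"op": "carry_out", "data": {
  "commands": [
    [[38, -2, -18, 3, 0, 0, 0], [38, -4.6, -34.1, 5, 0, 0, 0], [38, 8, -34.1, 29, 0, 0, 0], [38, 21, -34.1, 53, 0, 0, 0], [38, 31, -34.1, 71, 0, 0, 0]]
  ]
}}

```text
time: 20.72
tool_pos: [409.7, -342.5, 49.4]
tcp_rot: [179.9, 28.0, 145.1]
ft_force: [-0.1, 0.8, -2.0]
finger_gap: 42.8
```

Call:
{"op": "carry_out", "data": {
  "commands": [
    [[38, 2, 0, 4, 0, 0, 0], [38, 4, 0, 8, 0, 0, 0], [38, 4, 0, 8, 0, 0, 0], [38, 4, 0, 8, 0, 0, 0]]
  ]
}}

```text
time: 21.22
tool_pos: [410.2, -344.5, 42.9]
tcp_rot: [180.0, 28.2, 145.0]
ft_force: [-0.3, -0.5, -0.9]
finger_gap: 42.9
```

Run:
```python
from h import *
s=r.sense(); print(s['tool_pos'],s['tcp_rot'],s['ft_force'],s['joint_pos'])
for z in (30,27):go([410,-343,z],145,-28)
```

```text
[ 410.20016744 -344.5094062    42.91286872] [179.9793335   28.19521856 145.04541274] [-0.34451875 -0.48169763 -0.88319388] [ -50.14671943  -12.18462594  132.33255363   13.10928537   33.19140805
 -114.48755688]
shift [ 7.   1.1 10.9] turn [0.04 0.2  0.04] zdir [ 0.38 -0.27 -0.88] target rpy [180.  28. 145.]
shift [ 8.4  1.1 13.5] turn [0.04 0.2  0.04] zdir [ 0.38 -0.27 -0.88] target rpy [180.  28. 145.]
```

Call:
{"op": "carry_out", "data": {
  "commands": [
    [[38, 2, 0.5, 4, 0, 0, 0], [38, 4, 1, 8, 0, 0, 0], [38, 6, 1, 11, 0, 0, 0], [38, 6.8, 1, 12.5, 0, 0, 0], [38, 6.8, 1, 12.5, 0, 0, 0]]
  ]
}}

```text
time: 21.85
tool_pos: [410.1, -343.1, 27.4]
tcp_rot: [179.9, 28.1, 145.0]
ft_force: [-0.2, -0.2, -1.3]
finger_gap: 42.4
```

Call:
{"op": "carry_out", "data": {
  "commands": [
    [[38, 0.4, 0, 0.7, 0, 0, 0], [38, 0.5, 0, 0.9, 0, 0, 0], [38, 0.5, 0, 0.9, 0, 0, 0]]
  ]
}}

```text
time: 22.22
tool_pos: [410.3, -343.4, 27.0]
tcp_rot: [180.0, 28.1, 145.0]
ft_force: [-1.6, 1.9, 2.8]
finger_gap: 42.8
```

Contact felt. One small press, then release and back out.

Call:
{"op": "carry_out", "data": {
  "commands": [
    [[38, 0.15, 0, 0.3, 0, 0, 0], [50, 0.15, 0, 0.3, 0, 0, 0], [58, 0.15, 0, 0.3, 0, 0, 0], [62, 0.15, 0, 0.3, 0, 0, 0], [62, 0.15, 0, -8, 0, 0, 0]]
  ]
}}

```text
time: 22.85
tool_pos: [406.5, -340.4, 33.2]
tcp_rot: [179.9, 28.0, 145.0]
ft_force: [0.2, -1.5, 0.6]
finger_gap: 61.9
```

Call:
{"op": "carry_out", "data": {
  "commands": [
    [[62, 0, 0, -30, 0, 0, 0], [62, 0, 0, -70, 0, 0, 0], [62, 0, 0, -120, 0, 0, 0], [62, 0, 0, -130, 0, 0, 0], [62, 0, 0, -130, 0, 0, 0]]
  ]
}}

```text
time: 23.48
tool_pos: [356.9, -306.4, 149.5]
tcp_rot: [-180.0, 28.3, 145.0]
ft_force: [0.3, -0.2, -0.4]
finger_gap: 62.1
```

Run:
```python
from h import *
s=r.sense(); print(s['tool_pos'],s['tcp_rot'],s['ft_force'],s['time'])
im=save('top','t7.png'); discs('pics/raw_t7.png',33,(280,225,455,300))
b=save('side','s5.png')
o=np.zeros((480,800,3),np.uint8); o[:320,:400]=cv2.resize(im[130:310,205:465],(400,320)); o[:480,400:]=cv2.resize(b[160:400,230:430],(400,480),interpolation=cv2.INTER_CUBIC)
cv2.imwrite('pics/f.png',o[...,::-1])
hsv=cv2.cvtColor(im,cv2.COLOR_RGB2HSV); h0=cv2.cvtColor(cv2.imread('pics/raw_t1.png'),cv2.COLOR_BGR2HSV)
for h in(h0,hsv):
    m=cv2.inRange(h,(105,120,60),(125,255,255)); m[:,:400]=0;m[:200]=0; k=max(cv2.findContours(m,0,1)[0],key=cv2.contourArea); print(cv2.boundingRect(k),[list(np.round(plane('top',p,35)[:2])) for p in cv2.boxPoints(cv2.minAreaRect(k))])
```

```text
[ 356.90895995 -306.42601406  149.51540577] [-179.98150374   28.2701934   145.03397602] [ 0.25945232 -0.17351889 -0.37882902] 23.475
bore [432.3 290.6] 559.0 [ 410.4 -344.2   33. ] mach [-158.4 -349.7]
bore [454.4 287.4] 259.5 [ 420.9 -418.6   33. ] mach [-141.4 -422.9]
bore [431.2 267.6] 547.5 [ 487.1 -341.6   33. ] mach [ -82.1 -340.5]
bore [433.9 241.6] 502.0 [ 574.8 -351.7   33. ] mach [   6.1 -342.9]
bore [307.9 234.3] 622.5 [599.3  72.7  33. ] mach [-6.5 82. ]
bore [409.2 228. ] 226.0 [ 620.6 -268.8   33. ] mach [  44.5 -256.3]
(408, 218, 46, 91) [[np.float64(650.0), np.float64(-263.0)], [np.float64(657.0), np.float64(-407.0)], [np.float64(357.0), np.float64(-416.0)], [np.float64(351.0), np.float64(-273.0)]]
(408, 218, 46, 90) [[np.float64(650.0), np.float64(-263.0)], [np.float64(657.0), np.float64(-407.0)], [np.float64(357.0), np.float64(-416.0)], [np.float64(351.0), np.float64(-273.0)]]
```

View pics/f.png

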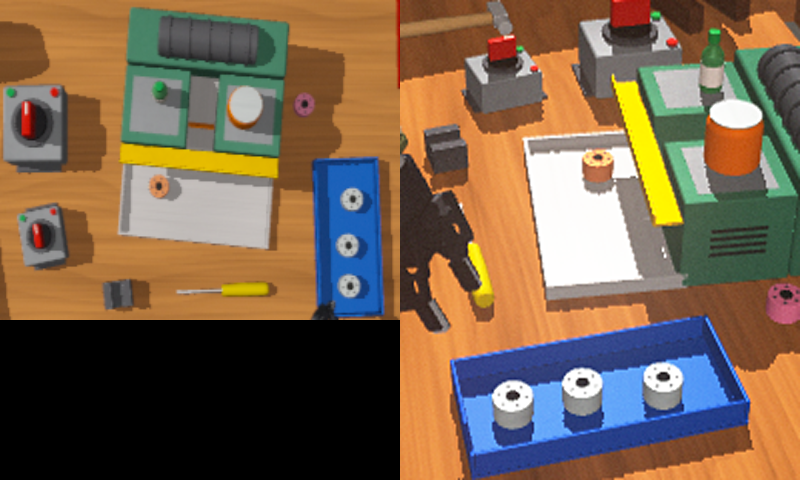

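The final view shows all three castings flat in the tote, at crop (352,200), (348,246) and (350,287). The knob is back at rest with the gate up, and the reject and tote haven't moved. The gripper touches nothing, so I'm handing in.

```bash
python3 -c "
from h import *
print(r.hand_in())"
```

```text
the job is handed in; nothing more can be done
None
```

The job is done and handed in: both castings are in the blue tote, at about 23.5 s of the 67 s allowed. I turned the small red knob to its stop and held it until casting_b was at rest in the tray, which two pictures confirmed. Then I let it spring back. Both castings were picked with the gripper tilted 28° and set down with a light touch (about 3–8 N).

**Last checks:**
- **Castings:** All three castings in the tote look flat. casting_b is at (487, -342), casting_a at (410, -344), and the one already there is still at (575, -352).
- **Left alone:** The tote outline measures the same as before, and the reject is still at (599, 73). The knob is back at rest with the orange gate up. Nothing else looked moved in the final views, and no force reading hinted at a guard bump.

**What disagreed:**
- **Knob position:** The side view put the knob about 10 mm farther left than the top view. I used the top view, and the grip closed squarely on the bar.
- **Joint 6:** It reached its limit while I was lowering casting_b. The casting leaned about 1° there, above the tote floor. I turned the tool about the vertical, levelled it and set it down normally.

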